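# Roll the bar into the V-block and set it against the stop

### The arm

A 6-joint arm with a two-finger parallel gripper is mounted at the origin on a cart in front of the work surface, level with it; the furniture and walls round the work are solid. World frame = base frame: x ahead of the robot, y to its left, z up, the work surface at z = 0. Lengths are in mm, angles in degrees, forces in N, time in s.
With the tool pointing down it reaches from about 275 to 850 mm from the base axis. Payload 19 kg.
Tool frame: the origin (TCP) lies at the very end of the fingers, on their centre line; the grasp point (between the pads) lies manip.grip_point_offset behind it (manip.grip_point_offset is the distance from the TCP to the grasp point, in mm); z points along the fingers, y is the line along which they close (so a half turn about z gives the same grasp; the last joint's range is limited). The gripper opens to 85 mm and grips with 20 to 120 N. Pads are 22 mm wide; open, the fingers measure 114 mm over their backs; the gripper's body (76 mm by 85 mm) begins 54 mm behind the grasp point. The pads swing forward as they close: fully open they stand 13 mm farther back than shut.
Start: joints at [57.754, 8.623, 82.357, -0, 89.026, -7.678], TCP at [239.073, 522.909, 231.267] pointing down, gripper open.
Joint ranges: [-160.23, 160.23], [-39.13, 120.54], [6.94, 153.29], [-79.49, 259.48], [9.18, 160.14], [-161.06, 161.06]. Speed limits (degrees/s): [108.29, 108.29, 127.2, 172.46, 172.46, 172.46].

### API

Orientations are given as [roll, pitch, yaw] about the fixed x, y, z axes, in that order (R = Rz(yaw) Ry(pitch) Rx(roll)).
In Python, from rig import manip gives the robot as it stands. The module is installed in compiled form; this text tells all that it offers.
- The arm moves only by the tool move_arm, never from a script. Its argument "motion" is a list of rows, each an object of numbers: "wx", "wy", "wz": the turn, a rotation vector about the tool's x, y, z in rad; "tx", "ty", "tz": the shift along the tool's x, y, z in cm; "jaw": the closure, from -1 (fully open) to 1 (shut), so that 0 is half open. In form: [{"wx": .., "wy": .., "wz": .., "tx": .., "ty": .., "tz": .., "jaw": ..}, ...]. A call has 1 to 5 rows; each row is the pose to reach, as a shift and turn from the pose commanded when the call began, along the tool's axes at that moment; what a row does not reach only later rows make up. A row lasts 1/12 s, in which the tool goes at most 41.7 mm and 7.16 degrees, less where a joint would pass 70% of its speed; a pose out of reach is approached as far as the arm can. A call with a gripper value outside its range is refused whole. The fingers move at their own pace and stop on an object; "squeeze" is the grip in N (left out, the last holds). Time passes only in rows, so rows that repeat a pose let the fingers close. It gives the time, the measured TCP pose, the force, the opening and the grip force at its end, in the units of the state.
- manip.get_state(): the state, without advancing time (a new reading comes with each control period).
- manip.camera(name): name is "scene" or "side" or "wrist"; returns a dict with "frame" (420x560x3 uint8, blue, green, red), "mtx" (3x3 intrinsics, pixels), "R" (3x3) and "t" (3): a world point X has camera coordinates R X + t. Camera axes: x right, y down, z forward; pixel columns grow to the right and rows downward; lengths in mm; the calibration is good to about 2 mm. A picture is of the moment at which its call begins. There is no depth.
- manip.hand_in(): hands the job in; it is judged then, once.
The state is a dict: "clock": time; "qpos": joint angles; "qvel": joint speeds; "tau": joint torques, N m; "eef_pos": TCP position; "tcp_rot": TCP orientation; "contact_force": force on the tool from outside, world axes, zero at the start; "ft_torque": the same for the moment, N m; "grip_width": finger opening in mm; "grasp_force": force on a finger pad.
Only numpy, scipy, OpenCV 4.12 (cv2) and the standard library are available. Lean on these libraries where they do the work, as an engineer would, in place of code of your own. Each camera call takes 0.05 s, during which the arm holds its last target. There are 200 camera calls.

### The job

Roll the round metal bar along the bench by pushing its side with the fingertips, up the shallow ramp of the V-block until it drops into the groove. Then push on its free end so that it slides along the groove until its other end rests against the end stop, and leave it lying there. Only push the bar, never lift it, and leave the jar, the brown bottle and the tooth model beside the work where they stand.

Things in the scene. Friction and masses are not known exactly. Their poses are not given: they have to be found in the camera images.
- bar: Loose polished metal round bar (friction about 0.3), diameter 36 mm, length 100 mm, about 0.4 kg, flat ends, lying on the bench to the left of the V-block, roughly parallel to its groove. Origin at its centre, on its axis (18 mm above the bench there). x is the bar's axis; y and z turn as it rolls (z up at the start). Rolls with slight resistance: after a push at 6 cm/s it coasts about 5 mm.
- vblock: Plain metal V-block fixed to the bench. Origin on the bench under the bottom of its groove; x along the groove towards the end stop (roughly away from the robot), y across it towards the ramp (roughly to the robot's left), z up. Reaches from x = -85 to 85 mm. Groove: 120 degrees, bottom 2 mm above the bench; far side rises to a shoulder 18.2 mm high from y = -28 to -40 mm.
- lip (a point): Middle of the lip between ramp and groove, at x = 0, y = 13, z = 9.5 mm in the V-block's frame; axes as the V-block's. The smooth ramp rises to it from bench level at y = 73 mm. A bar pushed past the lip rolls down into the groove by itself.
- stop_face (a point): Point on the face of the end stop, level with the axis of a seated bar: x = 70, y = 0, z = 22.8 mm in the V-block's frame; axes as the V-block's. The stop is an upright plate 12 mm thick, 46 mm high, from y = -28 to 22 mm. The other end of the groove (x = -85 mm) is open.
- seat (a point): Where the bar's centre is when it lies in the groove with its end against the stop: x = 20, y = 0, z = 22.8 mm in the V-block's frame; axes as the V-block's.
- separator_jar: Bystander: small white jar with a blue lid, diameter 54 mm, 62 mm high, standing. Origin at the centre of its underside.
- amber_bottle: Bystander: small brown bottle, diameter 30 mm, 58 mm high, standing. Origin at the centre of its underside.
- stone_model_a: Bystander: yellow plaster tooth model, 59 x 72 x 26 mm. Origin at the centre of its underside.
Mind the look-alikes: they are no part of the job. What is shaped like the bar but yellow is not meant.

How it is judged (in metres and radians):
On the way, in this order (a step that is already met when the one before it is completed fails the run):
1. the bar has rolled on the bench (turned by more than 0.6 rad about its axis) before it reaches the ramp (angle between bar's own z axis and vertical above 0.6 rad and y of bar in the frame of vblock above 0.075 m), for 0.05 s.
2. the bar has dropped into the groove, its end still more than 3 mm short of the stop (y of bar in the frame of vblock between -0.004 and 0.004 m and z of bar in the frame of vblock between 0.019 and 0.0255 m and angle between the x axis of bar and the x axis of vblock, either way round below 0.06 rad and x of bar in the frame of vblock below 0.017 m), for 0.1 s.
At the end, for the whole second after the job is handed in: The bar lies at rest at the bottom of the groove (within 4 mm across, height within about 3 mm, parallel within 0.06 rad) with its end against the stop (gap under 3 mm) (y of bar in the frame of vblock between -0.004 and 0.004 m and z of bar in the frame of vblock between 0.019 and 0.0255 m and angle between the x axis of bar and the x axis of vblock, either way round below 0.06 rad and x of bar in the frame of vblock between 0.017 and 0.022 m and linear speed of bar below 0.01 m/s); the robot touches nothing.
It fails at once if the bar is lifted: more than 8 mm off the bench before the ramp, or more than 27 mm anywhere (height (world z) of bar above 0.045 m or (y of bar in the frame of vblock above 0.09 m and height (world z) of bar above 0.026 m)).
It fails at once if the small white jar with a blue lid is moved by more than 15 mm (distance of separator_jar from where it was at the start of the episode above 0.015 m).
It fails at once if the small brown bottle is moved by more than 15 mm (distance of amber_bottle from where it was at the start of the episode above 0.015 m).
It fails at once if the plaster tooth model is moved by more than 15 mm (distance of stone_model_a from where it was at the start of the episode above 0.015 m).
It also fails if it takes over 48 s, if anything falls off the work surface, if the arm or the gripper's body presses on something with over 40 N, if the wrist force passes 120 N, or if a joint passes its speed limit or range.

## Working session

There is one attempt and no reset: what is moved stays moved. The work goes in short steps, Python scripts to look and compute and a tool call to move; the robot and the scene stay as the last step left them, time stands still between calls to the robot, and variables do not carry over. Pictures are saved under pics/ and viewed, at most 12 in all, crops included, and the job is handed in when it is done.

Besides the shell and the picture viewer there is one more tool, called after ">>>" as a command line: name --argument value ..., lists and objects as JSON in quotes. move_arm: Moves the arm, as the interface text tells. Its arguments: {"type":"object","properties":{"motion":{"type":"array"},"squeeze":{"type":"number"}},"required":["motion"]}

```bash
mkdir -p pics
python3 - <<'E'
from rig import manip
import cv2,pickle
d={}
for n in("scene","side"):
    d[n]=manip.camera(n); cv2.imwrite(f"pics/{n}0.png",d[n]["frame"])
pickle.dump(d,open("c0.pkl","wb"))
s=manip.get_state();print(s["clock"],s["eef_pos"],s["tcp_rot"],s["grip_width"],manip.grip_point_offset)
for n in d:
    print(n,-d[n]["R"].T@d[n]["t"])
E
```

```text
0.1 [239.003761   522.74873648 230.76928242] [-1.79941828e+02 -5.88524967e-03  1.55428368e+02] 85.23765840867864 18.700000000000003
scene [ -44.60765039 1198.17279725 1053.16754722]
side [  81.17932439 1371.54401094  951.78420814]
```

View pics/scene0.png

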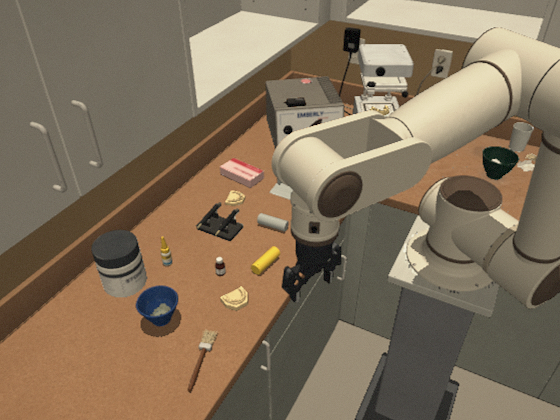

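View pics/side0.png

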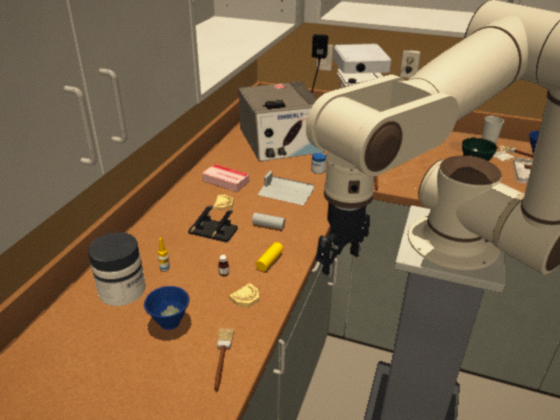

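Scene: the grey bar is at (272,222), with a yellow look-alike at (265,261). The V-block is the grey plate at (288,190), mostly hidden by the arm. In the side view the bar is at (268,221), the V-block at (286,190) with its stop at the left end (267,180), the jar at (319,162), the brown bottle at (223,265), and tooth models at (245,295) and (222,202). The grey one is the bar meant, since polished metal is described and yellow is excluded. I'll confirm with a crop.

```bash
cat > h.py <<'E'
import numpy as np,cv2
def ray(c,uv):
    d=c["R"].T@np.linalg.solve(c["mtx"],[*uv,1.]);return -c["R"].T@c["t"],d
def onz(c,uv,z):
    o,d=ray(c,uv);return o+d*(z-o[2])/d[2]
def tri(*cu):
    A=0;b=0
    for c,uv in cu:
        o,d=ray(c,uv);d=d/np.linalg.norm(d);P=np.eye(3)-np.outer(d,d);A=A+P;b=b+P@o
    return np.linalg.solve(A,b)
def proj(c,X):
    p=c["mtx"]@(c["R"]@np.array(X,float)+c["t"]);return p[:2]/p[2]
E
python3 - <<'E'
import pickle,cv2
from h import *
np.set_printoptions(precision=1,suppress=True)
d=pickle.load(open("c0.pkl","rb"));c=d["side"]
for n,uv,z in[("bar",(268,221),18),("vb",(286,190),10),("jar",(319,170),0),("bottle",(223,272),0),("toothN",(245,297),10),("toothF",(222,203),10),("yel",(270,257),18),("stop",(267,180),20)]:print(n,onz(c,uv,z))
print(tri((d["side"],(268,221)),(d["scene"],(272,222))))
cv2.imwrite("pics/crop1.png",cv2.resize(c["frame"][145:275,200:340],None,fx=5.6,fy=4.6*1.0,interpolation=cv2.INTER_CUBIC))
E
```

```text
bar [558.8 125.8  18. ]
vb [571.2 -83.6  10. ]
jar [ 507.3 -279.     0. ]
bottle [597.5 380.    0. ]
toothN [495.6 461.2  10. ]
toothF [744.9  70.9  10. ]
yel [489.3 292.1  18. ]
stop [ 651.9 -108.6   20. ]
[557.  129.   19.8]
```

View pics/crop1.png

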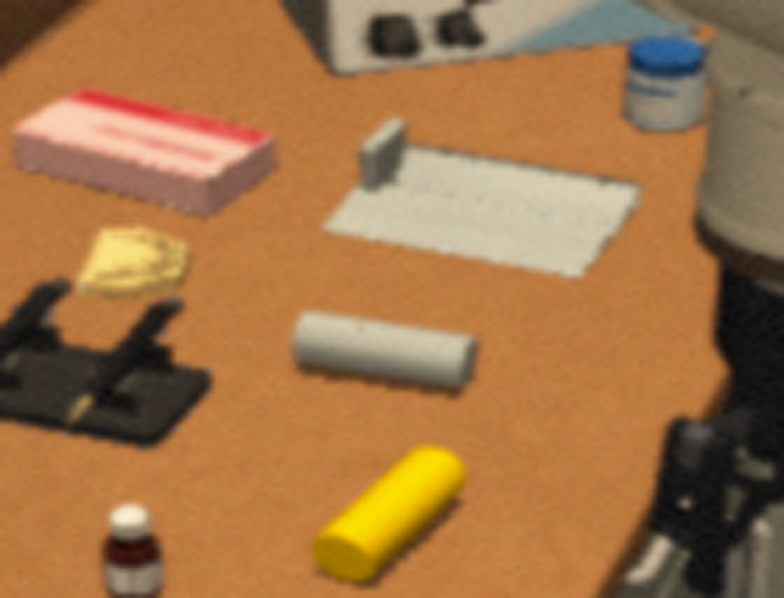

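The crop confirms it: the grey metal cylinder is the bar, the yellow one lies apart and skewed, and the V-block has its stop plate at the far (+x) end, with the ramp facing the bar. Next I move above the work for a close wrist view.

```bash
cat > g.py <<'E'
import sys,numpy as np
from rig import manip
from scipy.spatial.transform import Rotation as Ro
def go(p,yaw):
    s=manip.get_state();R=Ro.from_euler("xyz",s["tcp_rot"],degrees=True)
    T=Ro.from_euler("xyz",[180,0,yaw],degrees=True)
    print("t",s["clock"],"at",np.round(s["eef_pos"],1),np.round(s["tcp_rot"],2),"w",round(s["grip_width"],1),"F",np.round(s["contact_force"],1))
    print("cm",np.round(R.inv().apply(np.array(p)-s["eef_pos"])/10,2),"rad",np.round((R.inv()*T).as_rotvec(),3))
if __name__=="__main__":a=list(map(float,sys.argv[1:]));go(a[:3],a[3])
E
python3 g.py 540 60 300 90
```

```text
t 0.1 at [239.  522.7 230.8] [-1.7994e+02 -1.0000e-02  1.5543e+02] w 85.2 F [-1.   0.2 -0.1]
cm [-46.62 -29.57  -6.9 ] rad [-1.000e-03  0.000e+00  1.142e+00]
```

>>> move_arm --motion '[{"tx": -9, "ty": -6, "tz": -1.5, "wz": 0.12, "jaw": -1}, {"tx": -18, "ty": -12, "tz": -3, "wz": 0.24, "jaw": -1}, {"tx": -27, "ty": -18, "tz": -4.5, "wz": 0.36, "jaw": -1}, {"tx": -36, "ty": -24, "tz": -6, "wz": 0.48, "jaw": -1}, {"tx": -46.6, "ty": -29.6, "tz": -6.9, "wz": 0.6, "jaw": -1}]'

```text
schema error: expected keys wx, wy, wz, tx, ty, tz, jaw
```

```bash
python3 g.py 540 60 300 90
```

```text
t 0.1 at [239.  522.7 230.8] [-1.7994e+02 -1.0000e-02  1.5543e+02] w 85.2 F [-1.   0.2 -0.1]
cm [-46.62 -29.57  -6.9 ] rad [-1.000e-03  0.000e+00  1.142e+00]
```

>>> move_arm --motion '[{"wx": 0, "wy": 0, "wz": 0.12, "tx": -9, "ty": -6, "tz": -1.5, "jaw": -1}, {"wx": 0, "wy": 0, "wz": 0.24, "tx": -18, "ty": -12, "tz": -3, "jaw": -1}, {"wx": 0, "wy": 0, "wz": 0.36, "tx": -27, "ty": -18, "tz": -4.5, "jaw": -1}, {"wx": 0, "wy": 0, "wz": 0.48, "tx": -36, "ty": -24, "tz": -6, "jaw": -1}, {"wx": 0, "wy": 0, "wz": 0.6, "tx": -46.6, "ty": -29.6, "tz": -6.9, "jaw": -1}]'

```text
clock: 0.52
eef_pos: [349.0, 346.3, 259.3]
tcp_rot: [-180.0, 0.0, 120.8]
contact_force: [0.8, -0.0, 0.4]
grip_width: 85.3
grasp_force: 0.0
```

```bash
python3 g.py 540 60 300 90
```

```text
t 0.5167 at [349.  346.3 259.3] [-179.99    0.    120.75] w 85.3 F [ 0.8 -0.   0.4]
cm [-34.37   1.77  -4.07] rad [-0.     0.     0.537]
```

>>> move_arm --motion '[{"wx": 0, "wy": 0, "wz": 0.12, "tx": -4, "ty": 0.2, "tz": -0.5, "jaw": -1}, {"wx": 0, "wy": 0, "wz": 0.24, "tx": -8, "ty": 0.4, "tz": -1, "jaw": -1}, {"wx": 0, "wy": 0, "wz": 0.36, "tx": -12, "ty": 0.6, "tz": -1.5, "jaw": -1}, {"wx": 0, "wy": 0, "wz": 0.48, "tx": -16, "ty": 0.8, "tz": -2, "jaw": -1}, {"wx": 0, "wy": 0, "wz": 0.537, "tx": -20, "ty": 1, "tz": -2.5, "jaw": -1}]'

```text
clock: 0.93
eef_pos: [461.1, 180.0, 284.3]
tcp_rot: [-180.0, 0.0, 89.9]
contact_force: [0.0, 1.1, -0.5]
grip_width: 85.5
grasp_force: 0.0
```

```bash
python3 g.py 540 60 300 90
```

```text
t 0.9333 at [461.1 180.  284.3] [-180.      0.     89.87] w 85.5 F [ 0.   1.1 -0.5]
cm [-11.98   7.92  -1.57] rad [-0.     0.    -0.002]
```

>>> move_arm --motion '[{"wx": 0, "wy": 0, "wz": 0, "tx": -3, "ty": 2, "tz": -0.4, "jaw": -1}, {"wx": 0, "wy": 0, "wz": 0, "tx": -6, "ty": 4, "tz": -0.8, "jaw": -1}, {"wx": 0, "wy": 0, "wz": 0, "tx": -9, "ty": 6, "tz": -1.2, "jaw": -1}, {"wx": 0, "wy": 0, "wz": 0, "tx": -12, "ty": 7.9, "tz": -1.6, "jaw": -1}, {"wx": 0, "wy": 0, "wz": 0, "tx": -12, "ty": 7.9, "tz": -1.6, "jaw": -1}]'

```text
clock: 1.35
eef_pos: [542.5, 57.6, 299.7]
tcp_rot: [-180.0, 0.1, 90.1]
contact_force: [-0.0, -0.1, -1.2]
grip_width: 85.6
grasp_force: 0.0
```

```bash
cat > shot.py <<'E'
import sys,pickle,cv2
from rig import manip
n=sys.argv[1];d={}
for k in sys.argv[2:]:
    d[k]=manip.camera(k);cv2.imwrite(f"pics/{n}_{k}.png",d[k]["frame"])
pickle.dump(d,open(n+".pkl","wb"))
E
python3 shot.py c1 wrist scene side
```

```text
(no output)
```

View pics/c1_wrist.png

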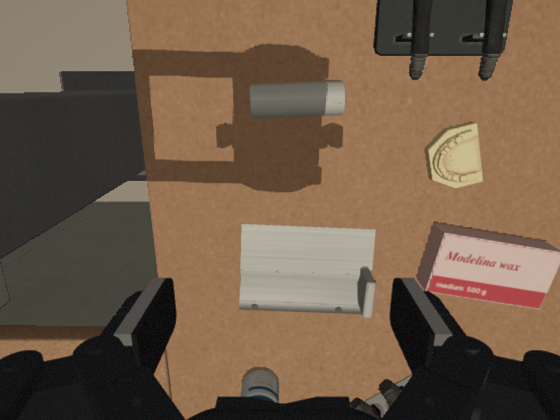

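The wrist view (right = +x, down = -y) shows the bar at (297,99). The V-block spans (240..375, 225..315) with its stop at (367,293). The far tooth model is at (456,157) and the jar at (260,385). I'll enlarge the bar and V-block for corners.

Run:
```python
import pickle,cv2
c=pickle.load(open("c1.pkl","rb"))["wrist"];f=c["frame"]
a=cv2.resize(f[72:124,235:395],None,fx=5,fy=5,interpolation=cv2.INTER_CUBIC)
b=cv2.resize(f[216:322,235:395],None,fx=5,fy=5,interpolation=cv2.INTER_CUBIC)
import numpy as np
b=b[:340-0]if 0 else b
cv2.imwrite("pics/crop2.png",np.vstack([cv2.resize(a,None,fx=.5,fy=.5),np.zeros((4,400,3),np.uint8)]) if 0 else cv2.resize(np.vstack([a,b]),(608,600)))
print(a.shape,b.shape)
```

```text
(260, 800, 3) (530, 800, 3)
```

View pics/crop2.png

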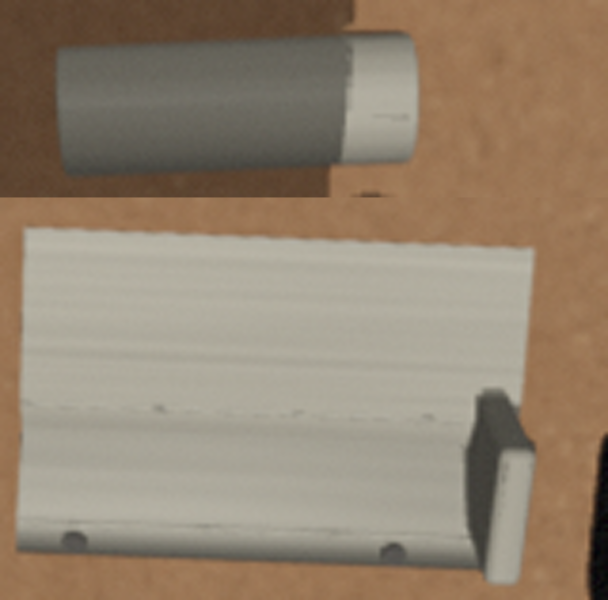

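Run:
```python
import pickle
from h import *
from scipy.optimize import least_squares
np.set_printoptions(precision=2,suppress=True)
c=pickle.load(open("c1.pkl","rb"))["wrist"]
print("cam",-c["R"].T@c["t"])
cv=lambda U,V,v0,o:(235+U/3.8,v0+(V-o)/3.798)
B=lambda U,V:cv(U,V,216,197.5)
pts=[((-85,73,0),B(24,229)),((85,73,0),B(535,248)),((-85,-40,18.2),B(17,551)),((82,22,46),B(533,450)),((82,-28,46),B(518,583)),((70,22,46),B(502,449)),((70,-28,46),B(487,581))]
def w(p,m):
    a=p[2];return np.array([p[0]+np.cos(a)*m[0]-np.sin(a)*m[1],p[1]+np.sin(a)*m[0]+np.cos(a)*m[1],m[2]+(p[3] if len(p)>3 else 0)])
f=lambda p:np.ravel([proj(c,w(p,m))-uv for m,uv in pts])
r=least_squares(f,[571,-80,0]);p=r.x;print("vb",p[:2],np.degrees(p[2]));print(r.fun.reshape(-1,2))
r=least_squares(f,[571,-80,0,0]);print("with z",r.x)
A=lambda U,V:cv(U,V,72,0)
# bar silhouette: fit cylinder projected hull corners
obs=np.array([A(57,47),A(65,174),A(413,162),A(413,33)])
def sil(q):
    n=[]
    t=np.linspace(0,2*np.pi,90)
    H=np.array([proj(c,w(q,(s,18*np.cos(k),18+18*np.sin(k)))) for s in(-50,50) for k in t])
    return H
F=lambda q:[sil(q)[:,0].min()-(235+57/3.8),sil(q)[:,0].max()-(235+418/3.8),
  sil(q)[:90,1].min()-A(57,47)[1],sil(q)[:90,1].max()-A(65,174)[1],sil(q)[90:,1].min()-A(413,33)[1],sil(q)[90:,1].max()-A(413,161)[1]]
r=least_squares(F,[557,127,0],diff_step=1e-4);q=r.x;print("bar",q[:2],np.degrees(q[2]),r.fun)
d=q[:2]-p[:2];a=p[2];print("bar in vb",np.cos(a)*d[0]+np.sin(a)*d[1],-np.sin(a)*d[0]+np.cos(a)*d[1],"dyaw",np.degrees(q[2]-a))
print("bar ctr proj",proj(c,(*q[:2],18)))
s=pickle.load(open("c1.pkl","rb"))
u,v=np.round(proj(c,(*q[:2],18)),1);print("side/scene bar",proj(s["side"],(*q[:2],18)),proj(s["scene"],(*q[:2],18)))
```

```text
cam [542.05 138.01 442.06]
vb [ 572.15 -104.3 ] -2.0754720860565934
[[-0.32 -0.57]
 [-0.65 -0.78]
 [-0.25  0.28]
 [ 1.52 -0.17]
 [ 0.75  0.74]
 [-0.34 -0.25]
 [-0.78  0.95]]
with z [ 572.62 -105.88   -0.04   -2.95]
bar [557.77 123.21] 2.225947588057552 [-0.53  0.52 -0.41  0.42 -0.34  0.4 ]
bar in vb -22.601748046207586 226.8371793368972 dyaw 4.301419674114145
bar ctr proj [296.98  99.55]
side/scene bar [268.58 220.63] [272.5  221.16]
```

V-block: (572, -104.5), yaw -2.1°, with the fitted height within about 3 mm of 0 and residuals under 1.5 px. Bar: (558, 123), yaw 2.2°, which agrees with the side view to 1 px. In the block frame it sits at x=-23, y=227. Next I go down behind the bar, aligned to the block.

```bash
cat > v.py <<'E'
import sys;from g import *
a=np.radians(-2.08);o=np.array([572.15,-104.3])
x,y,z=map(float,sys.argv[1:4])
yaw=float(sys.argv[4]) if len(sys.argv)>4 else 87.92
c,s=np.cos(a),np.sin(a)
e=np.array(manip.get_state()["eef_pos"])[:2]-o
print("vb now",np.round([c*e[0]+s*e[1],-s*e[0]+c*e[1]],1))
go([o[0]+c*x-s*y,o[1]+s*x+c*y,z],yaw)
E
python3 v.py -22.6 285 8
```

```text
vb now [-38.1 165.2]
t 1.5 at [540.   62.1 299.6] [-1.7994e+02 -1.0000e-02  9.0230e+01] w 85.4 F [-0.6  0.6 -1.3]
cm [11.91  2.07 29.16] rad [-0.001 -0.     0.04 ]
```

>>> move_arm --motion '[{"wx": 0, "wy": 0, "wz": 0.02, "tx": 4, "ty": 0.7, "tz": 1, "jaw": -0.3}, {"wx": 0, "wy": 0, "wz": 0.04, "tx": 8, "ty": 1.4, "tz": 2, "jaw": -0.3}, {"wx": 0, "wy": 0, "wz": 0.04, "tx": 11.9, "ty": 2.1, "tz": 3, "jaw": -0.3}, {"wx": 0, "wy": 0, "wz": 0.04, "tx": 11.9, "ty": 2.1, "tz": 7, "jaw": -0.3}, {"wx": 0, "wy": 0, "wz": 0.04, "tx": 11.9, "ty": 2.1, "tz": 11, "jaw": -0.3}]'

```text
clock: 1.92
eef_pos: [560.1, 184.8, 189.9]
tcp_rot: [179.8, -0.0, 88.3]
contact_force: [1.3, -0.4, -1.6]
grip_width: 55.6
grasp_force: 0.0
```

```bash
python3 v.py -22.6 285 8
```

```text
vb now [-22.6 288.5]
t 1.9167 at [560.1 184.8 189.9] [ 1.7985e+02 -5.0000e-02  8.8260e+01] w 55.6 F [ 1.3 -0.4 -1.6]
cm [-0.37 -0.05 18.19] rad [ 0.003 -0.001  0.006]
```

>>> move_arm --motion '[{"wx": 0, "wy": 0, "wz": 0, "tx": 0, "ty": 0, "tz": 4, "jaw": -0.3}, {"wx": 0, "wy": 0, "wz": 0, "tx": 0, "ty": 0, "tz": 8, "jaw": -0.3}, {"wx": 0, "wy": 0, "wz": 0, "tx": 0, "ty": 0, "tz": 12, "jaw": -0.3}, {"wx": 0, "wy": 0, "wz": 0, "tx": 0, "ty": 0, "tz": 15, "jaw": -0.3}, {"wx": 0, "wy": 0, "wz": 0, "tx": 0, "ty": 0, "tz": 16, "jaw": -0.3}]'

```text
clock: 2.33
eef_pos: [557.4, 182.0, 25.6]
tcp_rot: [-179.7, 0.1, 88.1]
contact_force: [-0.1, 0.2, -0.4]
grip_width: 55.6
grasp_force: 0.0
```

```bash
python3 v.py -22.6 285 8; python3 shot.py c2 wrist side; python3 -c "
import cv2,numpy as np
a=cv2.imread('pics/c2_side.png')[130:270,180:380];b=cv2.imread('pics/c2_wrist.png')
cv2.imwrite('pics/c2.png',np.vstack([cv2.resize(a,(480,300),interpolation=cv2.INTER_CUBIC),cv2.resize(b,(480,300))]))"; python3 v.py -22.6 285 8
```

```text
vb now [-25.2 285.6]
t 2.3333 at [557.4 182.   25.6] [-1.7965e+02  7.0000e-02  8.8080e+01] w 55.6 F [-0.1  0.2 -0.4]
cm [-0.06  0.27  1.76] rad [-0.006  0.001  0.003]
vb now [-23.3 285.6]
t 2.4333 at [559.2 182.   29. ] [-1.7983e+02  4.0000e-02  8.8060e+01] w 55.0 F [ 0.3 -1.2  1.1]
cm [-0.06  0.08  2.1 ] rad [-0.003  0.001  0.002]
```

View pics/c2.png

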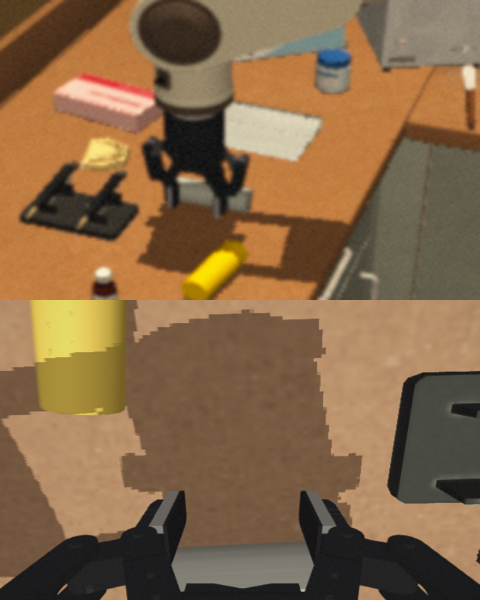

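The fingertips are behind the bar (+y side) with the bar just beyond, and the area is clear. The black stand and yellow bar are off to the sides. I lower and start pushing along -x of the tool.

>>> move_arm --motion '[{"wx": 0, "wy": 0, "wz": 0, "tx": 0, "ty": 0.05, "tz": 1.5, "jaw": -0.3}, {"wx": 0, "wy": 0, "wz": 0, "tx": 0, "ty": 0.05, "tz": 2.1, "jaw": -0.3}, {"wx": 0, "wy": 0, "wz": 0, "tx": -0.7, "ty": 0.05, "tz": 2.1, "jaw": -0.3}, {"wx": 0, "wy": 0, "wz": 0, "tx": -1.4, "ty": 0.05, "tz": 2.1, "jaw": -0.3}, {"wx": 0, "wy": 0, "wz": 0, "tx": -2, "ty": 0.05, "tz": 2.1, "jaw": -0.3}]'

```text
clock: 2.85
eef_pos: [560.9, 160.6, 10.5]
tcp_rot: [179.9, -0.0, 88.0]
contact_force: [0.5, -0.1, 0.2]
grip_width: 55.7
grasp_force: 0.0
```

>>> move_arm --motion '[{"wx": 0, "wy": 0, "wz": 0, "tx": -0.4, "ty": 0, "tz": 0, "jaw": -0.3}, {"wx": 0, "wy": 0, "wz": 0, "tx": -0.8, "ty": 0, "tz": 0, "jaw": -0.3}, {"wx": 0, "wy": 0, "wz": 0, "tx": -1.2, "ty": 0, "tz": 0, "jaw": -0.3}, {"wx": 0, "wy": 0, "wz": 0, "tx": -1.6, "ty": 0, "tz": 0, "jaw": -0.3}, {"wx": 0, "wy": 0, "wz": 0, "tx": -2, "ty": 0, "tz": 0, "jaw": -0.3}]'

```text
clock: 3.27
eef_pos: [559.6, 140.9, 9.2]
tcp_rot: [180.0, 0.0, 88.0]
contact_force: [-0.5, 0.7, 1.3]
grip_width: 55.5
grasp_force: 0.2
```

```bash
python3 v.py -22.6 240 8
```

```text
vb now [-21.4 244.6]
t 3.2667 at [559.6 140.9   9.2] [1.800e+02 1.000e-02 8.799e+01] w 55.5 F [-0.5  0.7  1.3]
cm [-0.46 -0.12  0.12] rad [0.    0.    0.001]
```

>>> move_arm --motion '[{"wx": 0, "wy": 0, "wz": 0, "tx": -0.5, "ty": 0, "tz": 0, "jaw": -0.3}, {"wx": 0, "wy": 0, "wz": 0, "tx": -1, "ty": 0, "tz": 0, "jaw": -0.3}, {"wx": 0, "wy": 0, "wz": 0, "tx": -1.5, "ty": 0, "tz": 0, "jaw": -0.3}, {"wx": 0, "wy": 0, "wz": 0, "tx": -2, "ty": 0, "tz": 0, "jaw": -0.3}, {"wx": 0, "wy": 0, "wz": 0, "tx": -2.5, "ty": 0, "tz": 0, "jaw": -0.3}]'

```text
clock: 3.68
eef_pos: [558.7, 115.8, 9.1]
tcp_rot: [-180.0, 0.0, 88.0]
contact_force: [-0.2, 0.4, -0.9]
grip_width: 55.6
grasp_force: 0.1
```

>>> move_arm --motion '[{"wx": 0, "wy": 0, "wz": 0, "tx": -0.5, "ty": 0, "tz": 0, "jaw": -0.3}, {"wx": 0, "wy": 0, "wz": 0, "tx": -1, "ty": 0, "tz": 0, "jaw": -0.3}, {"wx": 0, "wy": 0, "wz": 0, "tx": -1.5, "ty": 0, "tz": 0, "jaw": -0.3}, {"wx": 0, "wy": 0, "wz": 0, "tx": -2, "ty": 0, "tz": 0, "jaw": -0.3}, {"wx": 0, "wy": 0, "wz": 0, "tx": -2.5, "ty": 0, "tz": 0, "jaw": -0.3}]'

```text
clock: 4.1
eef_pos: [557.9, 90.9, 9.1]
tcp_rot: [-180.0, 0.0, 88.0]
contact_force: [0.3, -0.2, 0.9]
grip_width: 55.4
grasp_force: 0.1
```

>>> move_arm --motion '[{"wx": 0, "wy": 0, "wz": 0, "tx": -0.5, "ty": 0, "tz": 0, "jaw": -0.3}, {"wx": 0, "wy": 0, "wz": 0, "tx": -1, "ty": 0, "tz": 0, "jaw": -0.3}, {"wx": 0, "wy": 0, "wz": 0, "tx": -1.5, "ty": 0, "tz": 0, "jaw": -0.3}, {"wx": 0, "wy": 0, "wz": 0, "tx": -2, "ty": 0, "tz": 0, "jaw": -0.3}, {"wx": 0, "wy": 0, "wz": 0, "tx": -2.5, "ty": 0, "tz": 0, "jaw": -0.3}]'

```text
clock: 4.52
eef_pos: [557.0, 65.9, 9.1]
tcp_rot: [-180.0, 0.0, 88.0]
contact_force: [0.0, 0.2, -0.2]
grip_width: 55.6
grasp_force: 0.1
```

>>> move_arm --motion '[{"wx": 0, "wy": 0, "wz": 0, "tx": -0.5, "ty": 0, "tz": 0, "jaw": -0.3}, {"wx": 0, "wy": 0, "wz": 0, "tx": -1, "ty": 0, "tz": 0, "jaw": -0.3}, {"wx": 0, "wy": 0, "wz": 0, "tx": -1.5, "ty": 0, "tz": 0, "jaw": -0.3}, {"wx": 0, "wy": 0, "wz": 0, "tx": -2, "ty": 0, "tz": 0, "jaw": -0.3}, {"wx": 0, "wy": 0, "wz": 0, "tx": -2.5, "ty": 0, "tz": 0, "jaw": -0.3}]'

```text
clock: 4.93
eef_pos: [556.1, 40.9, 9.1]
tcp_rot: [-180.0, 0.0, 88.0]
contact_force: [0.3, 0.5, -0.3]
grip_width: 55.4
grasp_force: 0.1
```

```bash
python3 v.py -22.6 140 8; python3 shot.py c3 wrist side;python3 -c "
import cv2,numpy as np
a=cv2.imread('pics/c3_side.png')[130:270,180:380];b=cv2.imread('pics/c3_wrist.png')
cv2.imwrite('pics/c3.png',np.vstack([cv2.resize(a,(480,300),interpolation=cv2.INTER_CUBIC),cv2.resize(b,(480,300))]))"; python3 v.py -22.6 140 8
```

```text
vb now [-21.3 144.5]
t 4.9333 at [556.1  40.9   9.1] [-1.7999e+02  1.0000e-02  8.7990e+01] w 55.4 F [ 0.3  0.5 -0.3]
cm [-0.45 -0.13  0.11] rad [-0.     0.     0.001]
vb now [-21.3 144.3]
t 5.0333 at [556.1  40.7   9.1] [-1.800e+02  1.000e-02  8.796e+01] w 55.8 F [ 0.5  0.3 -0.1]
cm [-0.43 -0.13  0.11] rad [-0.     0.     0.001]
```

View pics/c3.png

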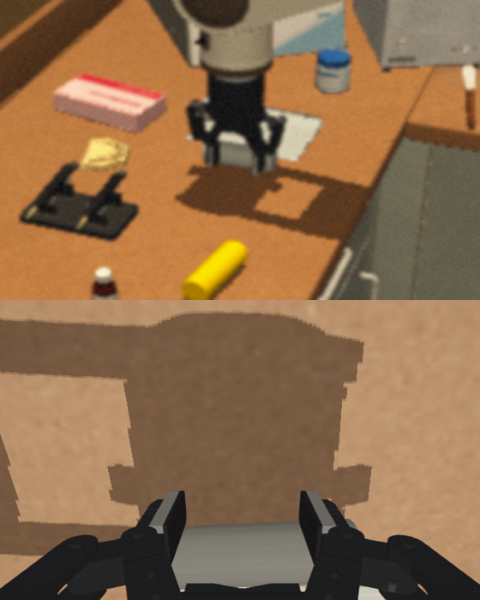

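The bar stays against both fingertips, near y=115 in the block frame and nearly parallel. I continue up the ramp.

>>> move_arm --motion '[{"wx": 0, "wy": 0, "wz": 0, "tx": -0.5, "ty": 0, "tz": 0, "jaw": -0.3}, {"wx": 0, "wy": 0, "wz": 0, "tx": -1, "ty": 0, "tz": 0, "jaw": -0.3}, {"wx": 0, "wy": 0, "wz": 0, "tx": -1.5, "ty": 0, "tz": 0, "jaw": -0.3}, {"wx": 0, "wy": 0, "wz": 0, "tx": -2, "ty": 0, "tz": 0, "jaw": -0.3}, {"wx": 0, "wy": 0, "wz": 0, "tx": -2.5, "ty": 0, "tz": 0, "jaw": -0.3}]'

```text
clock: 5.45
eef_pos: [555.2, 15.9, 9.1]
tcp_rot: [-180.0, 0.0, 88.0]
contact_force: [0.1, -0.6, 0.3]
grip_width: 55.4
grasp_force: 0.0
```

>>> move_arm --motion '[{"wx": 0, "wy": 0, "wz": 0, "tx": -0.5, "ty": 0, "tz": 0, "jaw": -0.3}, {"wx": 0, "wy": 0, "wz": 0, "tx": -1, "ty": 0, "tz": 0, "jaw": -0.3}, {"wx": 0, "wy": 0, "wz": 0, "tx": -1.5, "ty": 0, "tz": 0, "jaw": -0.3}, {"wx": 0, "wy": 0, "wz": 0, "tx": -2, "ty": 0, "tz": 0, "jaw": -0.3}, {"wx": 0, "wy": 0, "wz": 0, "tx": -2.5, "ty": 0, "tz": 0, "jaw": -0.3}]'

```text
clock: 5.87
eef_pos: [554.4, -9.0, 9.2]
tcp_rot: [180.0, -0.0, 88.0]
contact_force: [0.6, 1.9, 0.8]
grip_width: 55.7
grasp_force: 0.9
```

>>> move_arm --motion '[{"wx": 0, "wy": 0, "wz": 0, "tx": -0.4, "ty": 0, "tz": 0, "jaw": -0.3}, {"wx": 0, "wy": 0, "wz": 0, "tx": -0.8, "ty": 0, "tz": 0, "jaw": -0.3}, {"wx": 0, "wy": 0, "wz": 0, "tx": -1.2, "ty": 0, "tz": -0.1, "jaw": -0.3}, {"wx": 0, "wy": 0, "wz": 0, "tx": -1.6, "ty": 0, "tz": -0.2, "jaw": -0.3}, {"wx": 0, "wy": 0, "wz": 0, "tx": -2, "ty": 0, "tz": -0.3, "jaw": -0.3}]'

```text
clock: 6.28
eef_pos: [553.7, -28.9, 12.3]
tcp_rot: [180.0, 0.0, 88.0]
contact_force: [0.2, 2.2, -0.3]
grip_width: 55.4
grasp_force: 0.9
```

>>> move_arm --motion '[{"wx": 0, "wy": 0, "wz": 0, "tx": -0.25, "ty": 0, "tz": 0, "jaw": -0.3}, {"wx": 0, "wy": 0, "wz": 0, "tx": -0.5, "ty": 0, "tz": 0, "jaw": -0.3}, {"wx": 0, "wy": 0, "wz": 0, "tx": -0.75, "ty": 0, "tz": 0, "jaw": -0.3}, {"wx": 0, "wy": 0, "wz": 0, "tx": -1, "ty": 0, "tz": 0, "jaw": -0.3}, {"wx": 0, "wy": 0, "wz": 0, "tx": -1.25, "ty": 0, "tz": -0.1, "jaw": -0.3}]'

```text
clock: 6.7
eef_pos: [553.1, -41.2, 13.0]
tcp_rot: [-180.0, 0.0, 88.0]
contact_force: [0.2, 0.8, 0.9]
grip_width: 55.8
grasp_force: 0.9
```

```bash
python3 v.py -22.6 60 12
```

```text
vb now [-21.3  62.4]
t 6.7 at [553.1 -41.2  13. ] [-179.98    0.     88.  ] w 55.8 F [0.2 0.8 0.9]
cm [-0.24 -0.13  0.1 ] rad [-0.     0.     0.001]
```

>>> move_arm --motion '[{"wx": 0, "wy": 0, "wz": 0, "tx": -0.3, "ty": 0, "tz": 0, "jaw": -0.3}, {"wx": 0, "wy": 0, "wz": 0, "tx": -0.6, "ty": 0, "tz": 0, "jaw": -0.3}, {"wx": 0, "wy": 0, "wz": 0, "tx": -0.9, "ty": 0, "tz": 0, "jaw": -0.3}, {"wx": 0, "wy": 0, "wz": 0, "tx": -1.2, "ty": 0, "tz": 0, "jaw": -0.3}, {"wx": 0, "wy": 0, "wz": 0, "tx": -1.5, "ty": 0, "tz": -0.1, "jaw": -0.3}]'

```text
clock: 7.12
eef_pos: [552.6, -56.3, 14.0]
tcp_rot: [-180.0, 0.0, 88.0]
contact_force: [-0.7, 2.8, 0.5]
grip_width: 55.6
grasp_force: 0.9
```

>>> move_arm --motion '[{"wx": 0, "wy": 0, "wz": 0, "tx": -0.2, "ty": 0, "tz": 0, "jaw": -0.3}, {"wx": 0, "wy": 0, "wz": 0, "tx": -0.4, "ty": 0, "tz": 0, "jaw": -0.3}, {"wx": 0, "wy": 0, "wz": 0, "tx": -0.6, "ty": 0, "tz": 0, "jaw": -0.3}, {"wx": 0, "wy": 0, "wz": 0, "tx": -0.8, "ty": 0, "tz": 0, "jaw": -0.3}, {"wx": 0, "wy": 0, "wz": 0, "tx": -1, "ty": 0, "tz": 0, "jaw": -0.3}]'

```text
clock: 7.53
eef_pos: [552.3, -66.3, 14.1]
tcp_rot: [-180.0, 0.0, 88.0]
contact_force: [-0.0, 0.4, 0.4]
grip_width: 55.3
grasp_force: 0.0
```

```bash
python3 v.py -22.6 38 14;python3 shot.py c4 wrist side scene;python3 -c "
import cv2,numpy as np
a=cv2.imread('pics/c4_side.png')[140:240,210:350];b=cv2.imread('pics/c4_wrist.png')[220:]
cv2.imwrite('pics/c4.png',np.vstack([cv2.resize(a,(560,400),interpolation=cv2.INTER_CUBIC),b]))"
```

```text
vb now [-21.2  37.3]
t 7.5333 at [552.3 -66.3  14.1] [-1.7999e+02  1.0000e-02  8.7990e+01] w 55.3 F [-0.   0.4  0.4]
cm [ 0.07 -0.14  0.01] rad [-0.     0.     0.001]
```

View pics/c4.png

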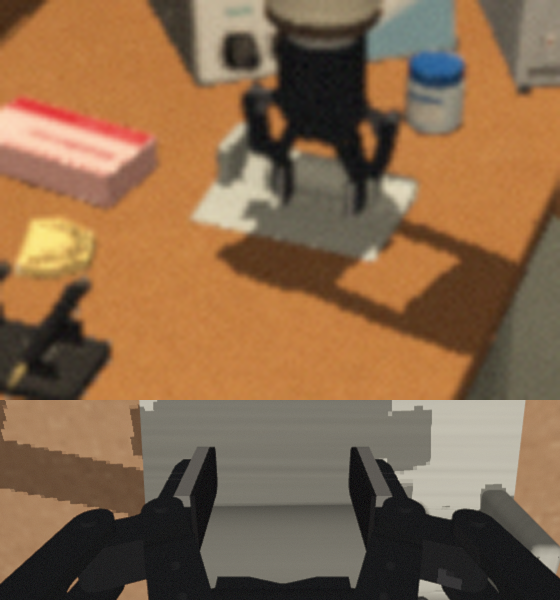

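The push force fell to zero and the wrist view shows the bar lying beyond the lip in the groove. I back off, rise and look from above.

>>> move_arm --motion '[{"wx": 0, "wy": 0, "wz": 0, "tx": 0.6, "ty": 0, "tz": -0.5, "jaw": -0.3}, {"wx": 0, "wy": 0, "wz": 0, "tx": 1.5, "ty": 0, "tz": -3, "jaw": -0.3}, {"wx": 0, "wy": 0, "wz": 0, "tx": 2, "ty": -1, "tz": -7, "jaw": 0}, {"wx": 0, "wy": 0, "wz": 0, "tx": 2.5, "ty": -2, "tz": -11, "jaw": 0.5}, {"wx": 0, "wy": 0, "wz": 0, "tx": 3, "ty": -3, "tz": -15, "jaw": 1}]'

```text
clock: 8.1
eef_pos: [522.5, -34.1, 166.0]
tcp_rot: [-180.0, -0.0, 88.0]
contact_force: [0.7, -0.1, 0.3]
grip_width: 19.7
grasp_force: 0.0
```

>>> move_arm --motion '[{"wx": 0, "wy": 0, "wz": 0, "tx": 0, "ty": -1.5, "tz": -2, "jaw": 1}, {"wx": 0, "wy": 0, "wz": 0, "tx": 0, "ty": -3, "tz": -4, "jaw": 1}, {"wx": 0, "wy": 0, "wz": 0, "tx": 0, "ty": -4, "tz": -4, "jaw": 1}, {"wx": 0, "wy": 0, "wz": 0, "tx": 0, "ty": -4, "tz": -4, "jaw": 1}]'

```text
clock: 8.43
eef_pos: [482.5, -33.1, 205.5]
tcp_rot: [179.9, 0.0, 88.0]
contact_force: [-0.1, 0.2, -1.1]
grip_width: -0.0
grasp_force: 0.0
```

```bash
python3 v.py -112 0 14;python3 shot.py c5 wrist; python3 -c "
import cv2
b=cv2.imread('pics/c5_wrist.png')
cv2.imwrite('pics/c5.png',cv2.resize(b,(784,588),interpolation=cv2.INTER_CUBIC))"; python3 v.py -112 0 14
```

```text
vb now [-92.2  67.9]
t 8.4333 at [482.5 -33.1 205.5] [1.7987e+02 3.0000e-02 8.8010e+01] w -0.0 F [-0.1  0.2 -1.1]
cm [-6.78 -2.04 19.15] rad [0.002 0.001 0.002]
vb now [-91.6  67.8]
t 8.4833 at [483.1 -33.2 204.5] [1.7994e+02 2.0000e-02 8.8000e+01] w -0.3 F [-0.1  0.2  0.1]
cm [-6.77 -2.07 19.05] rad [0.001 0.    0.001]
```

View pics/c5.png

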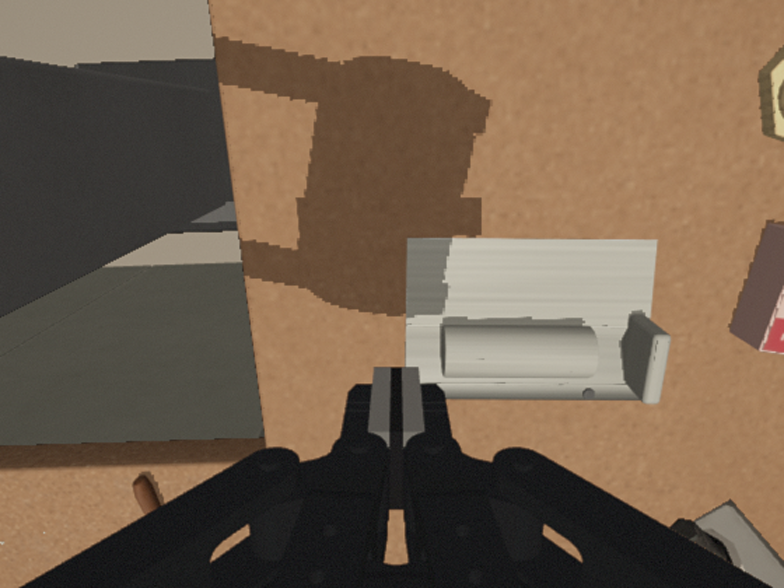

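The bar lies in the groove, from (441,350) to (597,350) in the enlarged view, clear of the stop whose face is at about (625,345). Now I refine the block and bar numbers.

Run:
```python
import pickle
from h import *
from scipy.optimize import least_squares
np.set_printoptions(precision=2,suppress=True)
c=pickle.load(open("c5.pkl","rb"))["wrist"]
print("cam",-c["R"].T@c["t"])
k=1/1.4
pts=[((-85,73,0),(406,238)),((85,73,0),(657,240)),((-85,-40,18.2),(404,399)),((82,22,46),(668,335)),((82,-28,46),(660,403))]
def w(p,m):
    a=p[2];return np.array([p[0]+np.cos(a)*m[0]-np.sin(a)*m[1],p[1]+np.sin(a)*m[0]+np.cos(a)*m[1],m[2]])
f=lambda p:np.ravel([proj(c,w(p,m))-np.array(uv)*k for m,uv in pts])
r=least_squares(f,[571,-104,0]);p=r.x;print("vb",p[:2],np.degrees(p[2]));print(r.fun.reshape(-1,2))
for x in(-28,-25,-22,-19):
    t=np.linspace(0,6.28,60);E=lambda s:np.array([proj(c,w(p,(x+s,18*np.cos(a),22.8+18*np.sin(a))))for a in t])/k
    A,B=E(-50),E(50);print(x,"u",A[:,0].min(),B[:,0].max(),"v",A[:,1].min(),A[:,1].max(),B[:,1].min(),B[:,1].max())
```

```text
cam [484.56  47.14 348.07]
vb [ 571.18 -105.2 ] -2.3026021054625043
[[-0.86 -0.35]
 [-1.34 -0.78]
 [-0.41 -0.03]
 [ 2.97 -0.16]
 [-0.6   1.65]]
-28 u 413.4466401552109 570.4001890374149 v 323.74663791407846 377.11145399920713 324.4541754947183 377.75873227881226
-25 u 417.6503225577918 575.0372292162034 v 323.7678908112334 377.1308971846113 324.475373233452 377.7781242886044
-22 u 421.8536909102991 579.6738867242296 v 323.78914205050484 377.1503388318009 324.4965693207519 377.79751476625114
-19 u 426.0559836499183 584.3101616088608 v 323.8103916320866 377.16977894095874 324.517763756811 377.8169037119337
```

```bash
python3 v.py -100 -0.5 14
```

```text
vb now [-91.6  67.8]
t 8.4833 at [483.1 -33.2 204.5] [1.7994e+02 2.0000e-02 8.8000e+01] w -0.3 F [-0.1  0.2  0.1]
cm [-6.83 -0.87 19.05] rad [0.001 0.    0.001]
```

>>> move_arm --motion '[{"wx": 0, "wy": 0, "wz": 0, "tx": -2.5, "ty": -0.4, "tz": 2, "jaw": 1}, {"wx": 0, "wy": 0, "wz": 0, "tx": -5, "ty": -0.9, "tz": 4, "jaw": 1}, {"wx": 0, "wy": 0, "wz": 0, "tx": -6.8, "ty": -0.9, "tz": 7, "jaw": 1}, {"wx": 0, "wy": 0, "wz": 0, "tx": -6.8, "ty": -0.9, "tz": 10.5, "jaw": 1}, {"wx": 0, "wy": 0, "wz": 0, "tx": -6.8, "ty": -0.9, "tz": 14, "jaw": 1}]'

```text
clock: 8.9
eef_pos: [472.0, -102.0, 62.0]
tcp_rot: [-180.0, -0.0, 87.9]
contact_force: [0.8, 0.6, 0.1]
grip_width: 0.1
grasp_force: 0.0
```

>>> move_arm --motion '[{"wx": 0, "wy": 0, "wz": 0, "tx": 0, "ty": 0, "tz": 2.5, "jaw": 1}, {"wx": 0, "wy": 0, "wz": 0, "tx": 0, "ty": 0, "tz": 4, "jaw": 1}, {"wx": 0, "wy": 0, "wz": 0, "tx": 0, "ty": 0, "tz": 4.8, "jaw": 1}, {"wx": 0, "wy": 0, "wz": 0, "tx": 0, "ty": 0, "tz": 4.9, "jaw": 1}, {"wx": 0, "wy": 0, "wz": 0, "tx": 0, "ty": 0, "tz": 4.9, "jaw": 1}]'

```text
clock: 9.32
eef_pos: [472.3, -101.1, 15.0]
tcp_rot: [-180.0, -0.0, 88.0]
contact_force: [0.5, 0.3, -0.6]
grip_width: 0.0
grasp_force: 0.0
```

```bash
python3 v.py -75 -0.5 14
```

```text
vb now [-99.9  -0.5]
t 9.3167 at [ 472.3 -101.1   15. ] [-1.7996e+02 -1.0000e-02  8.8000e+01] w 0.0 F [ 0.5  0.3 -0.6]
cm [-0.01  2.49  0.1 ] rad [-0.001 -0.     0.001]
```

>>> move_arm --motion '[{"wx": 0, "wy": 0, "wz": 0, "tx": 0, "ty": 0.4, "tz": 0, "jaw": 1}, {"wx": 0, "wy": 0, "wz": 0, "tx": 0, "ty": 0.8, "tz": 0, "jaw": 1}, {"wx": 0, "wy": 0, "wz": 0, "tx": 0, "ty": 1.2, "tz": 0, "jaw": 1}, {"wx": 0, "wy": 0, "wz": 0, "tx": 0, "ty": 1.6, "tz": 0, "jaw": 1}, {"wx": 0, "wy": 0, "wz": 0, "tx": 0, "ty": 2, "tz": 0, "jaw": 1}]'

```text
clock: 9.73
eef_pos: [492.8, -102.0, 15.5]
tcp_rot: [180.0, 0.0, 88.0]
contact_force: [-1.6, 0.2, 0.2]
grip_width: -0.2
grasp_force: 0.0
```

>>> move_arm --motion '[{"wx": 0, "wy": 0, "wz": 0, "tx": 0, "ty": 0.3, "tz": 0, "jaw": 1}, {"wx": 0, "wy": 0, "wz": 0, "tx": 0, "ty": 0.6, "tz": 0, "jaw": 1}, {"wx": 0, "wy": 0, "wz": 0, "tx": 0, "ty": 0.9, "tz": 0, "jaw": 1}, {"wx": 0, "wy": 0, "wz": 0, "tx": 0, "ty": 1.2, "tz": 0, "jaw": 1}, {"wx": 0, "wy": 0, "wz": 0, "tx": 0, "ty": 1.5, "tz": 0, "jaw": 1}]'

```text
clock: 10.15
eef_pos: [507.2, -102.5, 15.1]
tcp_rot: [-180.0, 0.0, 88.0]
contact_force: [-1.9, 0.2, 1.2]
grip_width: 0.2
grasp_force: 1.3
```

>>> move_arm --motion '[{"wx": 0, "wy": 0, "wz": 0, "tx": 0, "ty": 0.2, "tz": 0, "jaw": 1}, {"wx": 0, "wy": 0, "wz": 0, "tx": 0, "ty": 0.4, "tz": 0, "jaw": 1}, {"wx": 0, "wy": 0, "wz": 0, "tx": 0, "ty": 0.6, "tz": 0, "jaw": 1}, {"wx": 0, "wy": 0, "wz": 0, "tx": 0, "ty": 0.8, "tz": 0, "jaw": 1}, {"wx": 0, "wy": 0, "wz": 0, "tx": 0, "ty": 0.9, "tz": 0, "jaw": 1}]'

```text
clock: 10.57
eef_pos: [516.3, -102.8, 15.1]
tcp_rot: [-180.0, 0.0, 88.0]
contact_force: [-1.5, -0.7, 1.1]
grip_width: -0.0
grasp_force: 1.1
```

```bash
python3 v.py -45 -0.5 14; python3 shot.py c6 wrist; python3 v.py -45 -0.5 14
```

```text
vb now [-55.9  -0.5]
t 10.5667 at [ 516.3 -102.8   15.1] [-180.      0.     87.99] w -0.0 F [-1.5 -0.7  1.1]
cm [-0.    1.09  0.11] rad [-0.     0.     0.001]
vb now [-55.8  -0.5]
t 10.6167 at [ 516.4 -102.8   15.1] [1.7999e+02 1.0000e-02 8.8000e+01] w 0.0 F [-0.4 -0.4 -0.5]
cm [0.   1.08 0.11] rad [0.    0.    0.001]
```

View pics/c6_wrist.png

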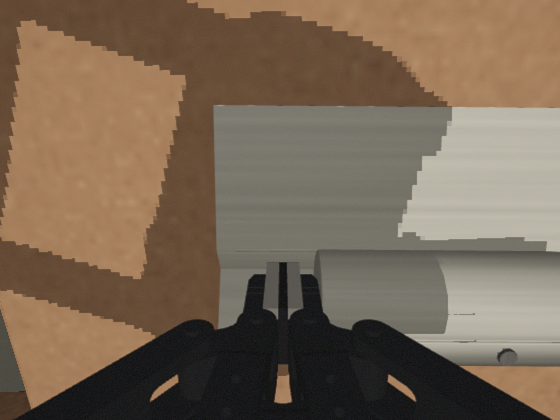

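The closed fingers are on the bar's free end at (318,290) and it is sliding along the groove at about 1.6 N. I continue slowly until the force rises.

>>> move_arm --motion '[{"wx": 0, "wy": 0, "wz": 0, "tx": 0, "ty": 0.2, "tz": 0, "jaw": 1}, {"wx": 0, "wy": 0, "wz": 0, "tx": 0, "ty": 0.35, "tz": 0, "jaw": 1}, {"wx": 0, "wy": 0, "wz": 0, "tx": 0, "ty": 0.5, "tz": 0, "jaw": 1}, {"wx": 0, "wy": 0, "wz": 0, "tx": 0, "ty": 0.65, "tz": 0, "jaw": 1}, {"wx": 0, "wy": 0, "wz": 0, "tx": 0, "ty": 0.8, "tz": 0, "jaw": 1}]'

```text
clock: 11.03
eef_pos: [524.2, -103.1, 15.1]
tcp_rot: [-180.0, 0.0, 88.0]
contact_force: [-2.8, -0.8, -0.7]
grip_width: 0.2
grasp_force: 1.0
```

>>> move_arm --motion '[{"wx": 0, "wy": 0, "wz": 0, "tx": 0, "ty": 0.1, "tz": 0, "jaw": 1}, {"wx": 0, "wy": 0, "wz": 0, "tx": 0, "ty": 0.2, "tz": 0, "jaw": 1}, {"wx": 0, "wy": 0, "wz": 0, "tx": 0, "ty": 0.3, "tz": 0, "jaw": 1}]'

```text
clock: 11.28
eef_pos: [527.1, -103.2, 15.1]
tcp_rot: [-180.0, 0.0, 88.0]
contact_force: [-1.9, -0.6, 0.3]
grip_width: 0.1
grasp_force: 1.0
```

>>> move_arm --motion '[{"wx": 0, "wy": 0, "wz": 0, "tx": 0, "ty": 0.1, "tz": 0, "jaw": 1}, {"wx": 0, "wy": 0, "wz": 0, "tx": 0, "ty": 0.2, "tz": 0, "jaw": 1}]'

```text
clock: 11.45
eef_pos: [528.7, -103.2, 15.0]
tcp_rot: [-179.9, 0.0, 88.0]
contact_force: [-14.0, -1.4, 5.6]
grip_width: 0.1
grasp_force: 6.6
```

>>> move_arm --motion '[{"wx": 0, "wy": 0, "wz": 0, "tx": 0, "ty": 0.1, "tz": 0, "jaw": 1}, {"wx": 0, "wy": 0, "wz": 0, "tx": 0, "ty": 0.2, "tz": 0, "jaw": 1}]'

```text
clock: 11.62
eef_pos: [528.8, -103.2, 14.8]
tcp_rot: [-179.7, -0.0, 88.0]
contact_force: [-30.7, -1.5, 16.1]
grip_width: -0.1
grasp_force: 15.7
```

The force rose sharply at the stop. I back off, rise and check.

>>> move_arm --motion '[{"wx": 0, "wy": 0, "wz": 0, "tx": 0, "ty": -0.3, "tz": 0, "jaw": 1}, {"wx": 0, "wy": 0, "wz": 0, "tx": 0, "ty": -1, "tz": 0, "jaw": 1}, {"wx": 0, "wy": 0, "wz": 0, "tx": 0, "ty": -2.5, "tz": 0, "jaw": 1}, {"wx": 0, "wy": 0, "wz": 0, "tx": 0.5, "ty": -4, "tz": -3, "jaw": 1}, {"wx": 0, "wy": 0, "wz": 0, "tx": 1, "ty": -4, "tz": -7, "jaw": 1}]'

```text
clock: 12.03
eef_pos: [487.6, -91.1, 83.1]
tcp_rot: [-179.6, -0.1, 88.0]
contact_force: [0.5, 0.6, -0.3]
grip_width: 0.5
grasp_force: 0.0
```

>>> move_arm --motion '[{"wx": 0, "wy": 0, "wz": 0, "tx": 2, "ty": 0, "tz": -4, "jaw": 1}, {"wx": 0, "wy": 0, "wz": 0, "tx": 4, "ty": 0, "tz": -8, "jaw": 1}, {"wx": 0, "wy": 0, "wz": 0, "tx": 6, "ty": 0, "tz": -12, "jaw": 1}, {"wx": 0, "wy": 0, "wz": 0, "tx": 6, "ty": 0, "tz": -12, "jaw": 1}]'

```text
clock: 12.37
eef_pos: [494.9, -30.2, 211.4]
tcp_rot: [179.5, 0.0, 88.1]
contact_force: [1.2, -0.7, 1.1]
grip_width: -0.2
grasp_force: 0.0
```

```bash
python3 shot.py c7 wrist; python3 -c "
import cv2
b=cv2.imread('pics/c7_wrist.png')[130:330,240:500]
cv2.imwrite('pics/c7.png',cv2.resize(b,(780,600),interpolation=cv2.INTER_CUBIC))"
```

```text
(no output)
```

View pics/c7.png

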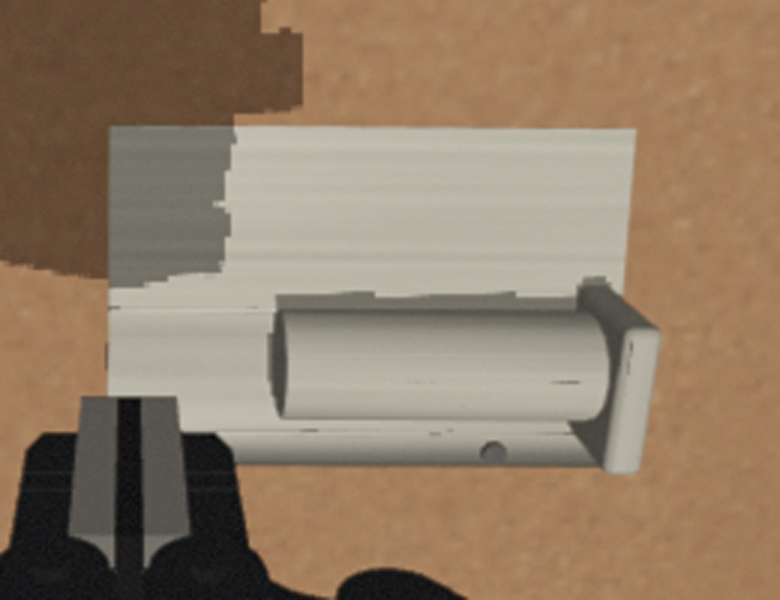

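The bar lies parallel in the groove, from (275,365) to (608,365), with its far end against the stop face. The gripper is clear, so I hand in.

```bash
python3 -c "
from rig import manip
print(manip.hand_in())"
```

```text
the job is handed in; nothing more can be done
None
```

I rolled the bar up the ramp into the groove, slid it until the push force jumped at the end stop, withdrew the arm and handed the job in. The last picture showed the bar against the stop and parallel in the groove; the hand-in returned no verdict.

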